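# Wind the label tape home on the kitchen's rewinder

## Task

One of the two grey hand rewinders on the counter still has label tape to take up: it is the one whose little white-capped flag pin stands high. Take hold of its crank knob and crank it clockwise, seen from above, until the resistance suddenly drops away and the flag pin falls, then stop there, within an eighth of a turn, and let go of the knob. Leave the other rewinder's crank as it is.

Things in the scene. Friction and masses are not known exactly. Their poses are not given: they have to be found in the camera images.
- tape_winder: The rewinder to crank: closed grey steel box fixed to the counter, 200x112 mm, top 58 mm up. Origin on the crank's vertical axis at counter height, z up; the box spans x -132 to +68, y -56 to +56 mm. Flag pin at x -105, y 0: white cap 17 mm across, its top 78 mm above the counter when up, 64 when fallen. The spare rewinder is alike but has its flag down
- tape_winder_knob (a point): Centre of the upright black crank knob, 101 mm above the counter. Knob 24 mm across (waist 21), from 81 to 121 mm above the counter, at the end of a flat steel arm (top 80 mm up) 45 mm from the crank axis. It spins freely on the arm, so a gripper may keep its heading while it carries the knob round
- tape_winder_crank (a joint): Crank angle, rad, growing clockwise seen from above; stops at 0 and 6.08. At value q the arm points q clockwise from the box's own +x axis. While tape remains it drags with about 6 N at the knob; this ends suddenly soon after 5.0 rad (then under 1 N). Starts between 0.2 and 1.3; stays where it is left
- tape_winder_flag (a joint): Fall of the flag pin in m: 0 while tape remains (pin up), 0.014 when the tape's end has passed (pin down). It is spring-loaded and falls by itself when the resistance drops away
- spare_winder_crank (a joint): Crank angle of the other, finished rewinder (flag pin down, same box and crank), rad, 0 at the start; it turns easily and must be left alone

How it is judged:
At the end, for the whole second after the job is handed in: The flag pin of the rewinder that had tape has fallen (more than 11 mm of its 14 mm), its crank stands at rest between 4.95 and 5.95 rad, just past the point where the drag ends (value of joint tape_winder_flag above 0.011 m and value of joint tape_winder_crank between 4.95 and 5.95 rad and velocity of joint tape_winder_crank between -0.1 and 0.1 rad/s); the robot touches nothing.
It fails at once if the other rewinder's crank is turned by more than 0.35 rad (value of joint spare_winder_crank above 0.35 rad or value of joint spare_winder_crank below -0.35 rad).
It also fails if it takes over 45 s, if anything falls off the work surface, if the arm or the gripper's body presses on something with over 40 N, if the wrist force passes 120 N, or if a joint passes its speed limit or range.

## Robot

A 7-joint arm with a two-finger parallel gripper is mounted at the origin on a cart in front of the work surface, level with it; the furniture and walls round the work are solid. World frame = base frame: x ahead of the robot, y to its left, z up, the work surface at z = 0. Lengths are in m, angles in rad, forces in N, time in s.
With the tool pointing down it reaches from about 0.4 to 0.85 m from the base axis. Payload 10.4 kg.
Tool frame: the origin (TCP) lies at the very end of the fingers, on their centre line; the grasp point (between the pads) lies 19 mm behind it (manip.tcp_to_grasp is the distance from the TCP to the grasp point, in m); x points along the fingers, y is the direction in which the jaws open and shut, and the axes are right-handed (so a half turn about x gives the same grasp; the last joint's range is limited). The gripper opens to 85 mm and grips with 20 to 120 N. Pads are 22 mm wide; open, the fingers measure 114 mm over their backs; the gripper's body (76 mm by 85 mm) begins 54 mm behind the grasp point. The pads swing forward as they close: fully open they stand 13 mm farther back than shut.
Start: joints at [1.266, 0.332, -0.065, 1.46, 0.022, 1.35, -0.088], TCP at [0.174, -0.6, 0.231] pointing down, gripper open.
Joint ranges: [-2.6, 2.6], [-0.5, 2.12], [-1.47, 1.34], [0.16, 2.42], [-1.27, 4.41], [0.06, 2.06], [-2.6, 2.6]. Speed limits (rad/s): [2.22, 2.22, 2.79, 2.79, 3.14, 3.14, 3.14].

## Interface

Orientations are given as a unit quaternion [x, y, z, w].
In Python, from workcell import manip, cams, hand_in gives the robot as it stands.
- The arm moves only by the shell command python3 -m handwheel 'ROWS' [FORCE]. ROWS is text: rows parted by semicolons, each of 7 numbers parted by spaces: the shift along the tool's x, y, z in mm, then the turn, a rotation vector about the tool's x, y, z in rad, then the finger opening in mm, from 0 to 85.4. A call has 1 to 8 rows; each row shifts and turns the commanded pose from where the row before left it, along the tool's axes as they then stand; what a row does not reach is not made up. A row lasts 1/10 s, in which the tool goes at most 50 mm and 8.59 degrees, less where a joint would pass 70% of its speed; a pose out of reach is approached as far as the arm can. A call with a gripper value outside its range is refused whole. The fingers move at their own pace and stop on an object; FORCE is the grip in N (left out, the last holds). Time passes only in rows, so rows that do not move let the fingers close. It gives the time, the measured TCP pose, the force and the opening at its end, in the units of the state.
- manip.get_obs(): the state, without advancing time (a new reading comes with each control period).
- cams.camera(name): name is "scene" or "top" or "wrist"; returns a dict with "color" (400x640x3 uint8, blue, green, red), "depth" (400x640 float32, m along the optical axis (not along the pixel's ray), 0 where there is no reading), "camera_matrix" (3x3 intrinsics, pixels), "distortion" ([k1, k2, p1, p2, k3] as OpenCV has them; the pictures are not rectified), "origin" and "attitude" of the camera in the world; the wrist camera has in their place "T_tool_cam" (4x4, takes a point from camera to tool coordinates, whose origin is the TCP and whose axes are the tool frame's). Camera axes: x right, y down, z forward; pixel columns grow to the right and rows downward; lengths in m; the calibration is good to about 2 mm. A picture is of the moment at which its call begins: read the wrist's pose just before it.
- hand_in(): hands the job in, once; it reports no verdict.
Trained networks look in the newest picture that a camera, given by its name, has taken for a name from the list of things; names that differ only in an ending like _2 or _b are one class to them, and where a whole thing is asked for, a point or a joint stands for the part that bears it (a point fixed in the world has none). Each returns a list of dicts, best first, with "conf" (0 to 1); they miss things now and then, are a little off and sometimes report something else, mostly with a low value. They report only what shows in the picture. A call takes as long as a camera call.
- cams.recognise(camera, thing): "box" ([left, top, width, height] in pixels, round what is visible of it).
- cams.outline_of(camera, thing): "region" (400x640 bool, what is visible of it) and "box" ([left, top, width, height] in pixels, round what is visible of it).
The state is a dict: "clock": time; "joint_pos": joint angles; "joint_velocities": joint speeds; "tau": joint torques, N m; "position": TCP position; "ee_rot": TCP orientation; "ft_force": force on the tool from outside, world axes, zero at the start; "torque": the same for the moment, N m; "grip_width": opening from 0.0 (shut) to 1.0 (fully open).
Only numpy, scipy, OpenCV 4.12 (cv2) and the standard library are available. Lean on these libraries where they do the work, as an engineer would, in place of code of your own. Each camera call takes 0.05 s, during which the arm holds its last target.

## Working session

There is one attempt and no reset: what is moved stays moved. The work goes in short steps, Python scripts to look and compute and a shell command to move; the robot and the scene stay as the last step left them, time stands still between calls to the robot, and variables do not carry over. Pictures are saved under pics/ and viewed, and the job is handed in when it is done.

```bash
ls; mkdir -p pics
python3 - <<'E'
from workcell import manip,cams
import cv2
o=manip.get_obs(); print(o['clock'],o['position'],o['ee_rot'],o['grip_width'])
for n in ['scene','top']:
    c=cams.camera(n); cv2.imwrite(f'pics/{n}0.png',c['color'])
    print(n,c['camera_matrix'],c['distortion'],c['origin'],c['attitude'])
    for t in ['tape_winder','tape_winder_knob','tape_winder_flag']:
        print(t,[(round(d['conf'],2),d['box']) for d in cams.recognise(n,t)])
E
```

```text
pics
0.0 [ 0.17366634 -0.59999394  0.23052151] [-0.69999745 -0.09978436  0.70020338 -0.0988022 ] 0.9978442598536018
scene [[463.29373552   0.         319.63772158]
 [  0.         463.29373552 198.66080575]
 [  0.           0.           1.        ]] [-0.11894964  0.          0.          0.          0.        ] [ 1.53530648 -0.35085358  1.11765263] [ 0.75275308  0.52652646 -0.23594786 -0.31695629]
tape_winder [(0.88, [206.9, 202.9, 50.6, 53.3])]
tape_winder_knob [(0.47, [209.4, 218.8, 21.6, 17.1])]
tape_winder_flag []
top [[469.46181149   0.         321.29307275]
 [  0.         469.46181149 202.58103429]
 [  0.           0.           1.        ]] [-0.03660514  0.          0.          0.          0.        ] [ 0.24354118 -0.0415415   1.40796005] [ 0.70873903 -0.70062181  0.05616535 -0.06052695]
tape_winder [(0.89, [384.7, 168.8, 54.6, 72.9])]
tape_winder_knob [(0.75, [412.2, 180.9, 29.2, 16.7])]
tape_winder_flag []
```

View pics/scene0.png

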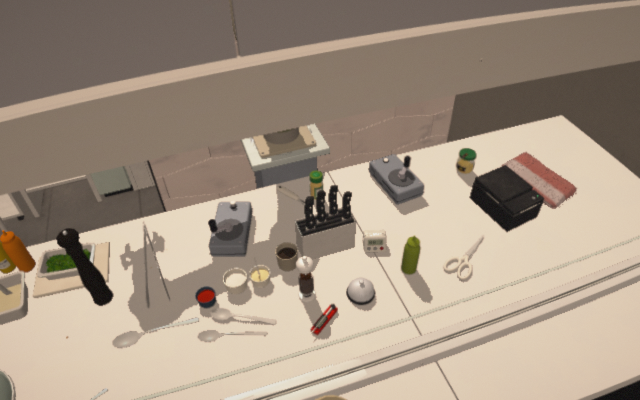

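View pics/top0.png

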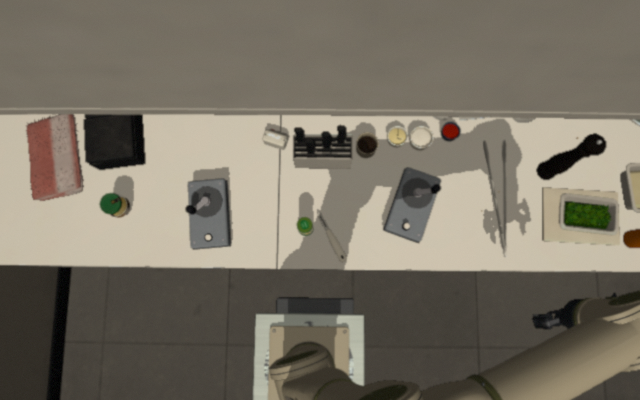

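Run:
```python
import cv2,numpy as np
t=cv2.imread('pics/top0.png');s=cv2.imread('pics/scene0.png')
f=lambda im,x,y:cv2.resize(im[y:y+100,x:x+100],(400,300) if 0 else (400,400),interpolation=cv2.INTER_CUBIC)
cv2.imwrite('pics/z0a.png',np.hstack([f(t,160,160),f(t,365,155)]))
cv2.imwrite('pics/z0b.png',np.hstack([f(s,345,130),f(s,185,180)]))
from workcell import cams
```

```text
(no output)
```

View pics/z0a.png

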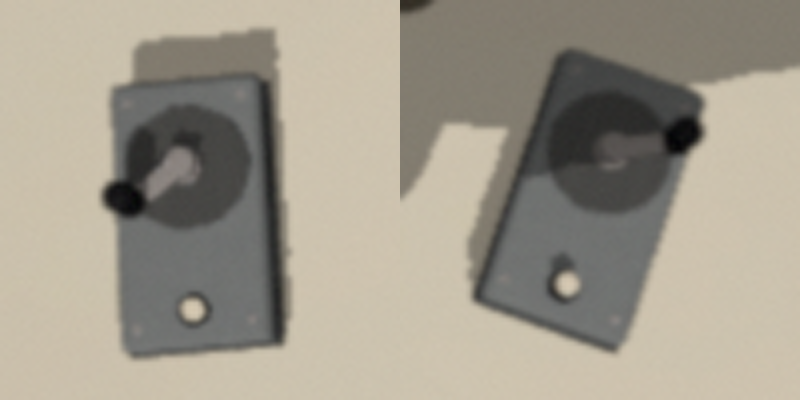

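View pics/z0b.png

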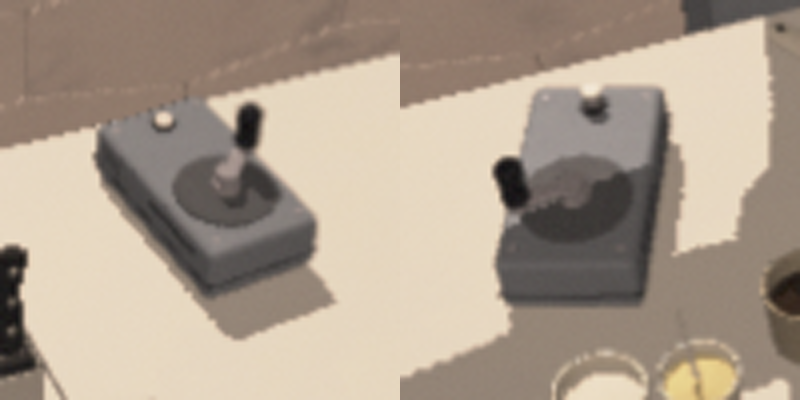

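The right-hand winder (top picture about (412,205)) has its pin standing on a visible stem with a shadow. The left one's cap sits flush and its crank stands far round. So the target is the right one, which the network also reports. Next I measure it.

```bash
cat > h.py <<'E'
import numpy as np,cv2
from scipy.spatial.transform import Rotation as R
def pose(c,tool=None):
    if 'T_tool_cam' in c:
        T=np.eye(4);T[:3,:3]=R.from_quat(tool[1]).as_matrix();T[:3,3]=tool[0];return T@c['T_tool_cam']
    T=np.eye(4);T[:3,:3]=R.from_quat(c['attitude']).as_matrix();T[:3,3]=c['origin'];return T
def rays(c,T,uv):
    n=cv2.undistortPoints(np.asarray(uv,float).reshape(-1,1,2),c['camera_matrix'],np.array(c['distortion'])).reshape(-1,2)
    d=np.c_[n,np.ones(len(n))]
    return T[:3,3],d@T[:3,:3].T
def atz(c,T,uv,z):
    o,d=rays(c,T,uv); return o+d*((z-o[2])/d[:,2])[:,None]
def dep(c,T,uv):
    uv=np.asarray(uv); o,d=rays(c,T,uv); z=c['depth'][uv[:,1],uv[:,0]]
    return (o+d*z[:,None])[z>0]
def tri(rs):
    A=np.zeros((3,3));b=np.zeros(3)
    for o,d in rs:
        d=d/np.linalg.norm(d);P=np.eye(3)-np.outer(d,d);A+=P;b+=P@o
    p=np.linalg.solve(A,b)
    return p,[np.linalg.norm(np.cross(p-o,d/np.linalg.norm(d))) for o,d in rs]
E
python3 - <<'E'
from h import *
from workcell import cams
C={n:cams.camera(n) for n in ['top','scene']}
rk={}
for n,c in C.items():
    T=pose(c)
    for t in ['tape_winder','tape_winder_knob']:
        for d in cams.outline_of(n,t)[:1]:
            m=d['region']; v,u=np.nonzero(m); P=dep(c,T,np.c_[u,v])
            print(n,t,d['conf'],d['box'],np.median(P,0),P.min(0),P.max(0))
            if t=='tape_winder':
                for lo,hi in [(.05,.066),(.07,.085),(.086,.13)]:
                    Q=P[(P[:,2]>lo)&(P[:,2]<hi)]
                    if len(Q)>3: print(lo,len(Q),Q.mean(0), cv2.minAreaRect((Q[:,:2]*1000).astype(np.float32)))
# knob / cap centres by hand from zoomed pictures
top,sc=C['top'],C['scene']
def both(a,b): return tri([tuple(x[0] if i else x for i,x in enumerate(rays(top,pose(top),[a]))),tuple(x[0] if i else x for i,x in enumerate(rays(sc,pose(sc),[b])))])
print('knob top', both((365+283/4,155+135/4),(185+109/4,180+165/4)))
print('cap R', both((365+167/4,155+284/4),(185+193/4,180+90/4)))
print('cap L', both((160+193/4,160+310/4),(345+163/4,130+120/4)))
T=pose(top)
cor=np.array([(168,50),(302,95),(216,350),(77,296)])/4+[365,155]
W=atz(top,T,cor,.058);print(W,np.linalg.norm(np.roll(W,-1,0)-W,axis=1)); print('centre',W.mean(0))
E
```

```text
top tape_winder 0.7 [383.1, 167.3, 58.1, 74.2] [ 0.46692497 -0.29812517  0.0576304 ] [ 0.35969079 -0.39949825 -0.00839723] [ 0.58371282 -0.2165122   0.12704119]
0.05 2303 [ 0.46639899 -0.297165    0.05770934] ((470.5458984375, -301.1075439453125), (113.10554504394531, 201.3117218017578), 70.051025390625)
0.07 125 [ 0.47898973 -0.31298401  0.07872785] ((461.5085754394531, -300.01239013671875), (50.653099060058594, 136.91488647460938), 52.53813171386719)
0.086 79 [ 0.50405507 -0.35292649  0.11102786] ((504.585205078125, -336.3713684082031), (20.739980697631836, 67.08610534667969), 1.5368735790252686)
top tape_winder_knob 0.75 [416.7, 181.3, 21.0, 13.9] [ 0.50223175 -0.3431528   0.08367589] [ 0.49011559 -0.36982053  0.0581127 ] [ 0.51551085 -0.30055647  0.12704119]
scene tape_winder 0.78 [211.3, 204.5, 40.9, 49.1] [ 0.51514807 -0.30804018  0.0576885 ] [ 0.36816733 -0.38836545 -0.00386315] [ 0.58958289 -0.22120668  0.12495143]
0.05 1368 [ 0.48658869 -0.3018174   0.05830464] ((476.720947265625, -302.5899963378906), (111.07898712158203, 202.2666473388672), 70.48451232910156)
0.07 106 [ 0.5
[... 380 characters left out ...]
37984439 -0.37261811 -0.0047238 ] [ 0.5232223  -0.302001    0.12495143]
knob top (array([ 0.50311099, -0.35497644,  0.10926729]), [np.float64(0.000368053483776238), np.float64(0.00036805348377610947)])
cap R (array([ 0.40151111, -0.27607456,  0.07017371]), [np.float64(0.0015890895902461806), np.float64(0.0015890895902461442)])
cap L (array([0.3632879 , 0.29554312, 0.05514059]), [np.float64(0.0012372999080202919), np.float64(0.0012372999080203094)])
[[ 0.57641863 -0.28369901  0.058     ]
 [ 0.54357857 -0.38185613  0.058     ]
 [ 0.35528117 -0.31428281  0.058     ]
 [ 0.39323712 -0.21459213  0.058     ]] [0.10350503 0.20005516 0.10667186 0.19578362]
centre [ 0.46712887 -0.29860752  0.058     ]
```

```bash
cat > st.py <<'E'
from h import *
from workcell import manip
import sys
def st(target=None,jaw=None):
    o=manip.get_obs();M=R.from_quat(o['ee_rot'])
    print('t',round(o['clock'],2),'p',np.round(o['position'],4),'F',np.round(o['ft_force'],1),'g',round(o['grip_width'],3),'q',np.round(o['joint_pos'],2))
    print('axes x',np.round(M.as_matrix()[:,0],3),'y',np.round(M.as_matrix()[:,1],3),'z',np.round(M.as_matrix()[:,2],3))
    if target is not None:
        print('shift mm',np.round(1000*M.inv().apply(np.array(target)-o['position']),1))
    # rotation to pointing exactly down with jaw heading
    y=np.array([np.cos(jaw),np.sin(jaw),0]) if jaw is not None else M.as_matrix()[:,1]*[1,1,0]
    y/=np.linalg.norm(y); x=np.array([0,0,-1.]); D=R.from_matrix(np.c_[x,y,np.cross(x,y)])
    print('rotvec to down',np.round((M.inv()*D).as_rotvec(),3))
if __name__=='__main__':
    a=[float(v) for v in sys.argv[1:]]
    st(a[:3] if len(a)>=3 else None, a[3] if len(a)>3 else None)
E
python3 st.py 0.504 -0.357 0.23
```

```text
t 0.7 p [ 0.1738 -0.6004  0.2313] F [-0.2  0.8  0.3] g 0.996 q [ 1.27  0.33 -0.06  1.46  0.02  1.35 -0.09]
axes x [ 0. -0. -1.] y [ 0.278 -0.961  0.   ] z [-0.961 -0.278 -0.   ]
shift mm [   1.3 -142.  -384.8]
rotvec to down [ 0. -0. -0.]
```

```bash
python3 -m handwheel '-20 0 0 0 0 0 60; 0 -16 -42 0 0 0 60; 0 -16 -42 0 0 0 60; 0 -16 -42 0 0 0 60; 0 -16 -42 0 0 0 60; 0 -16 -42 0 0 0 60; 0 -16 -42 0 0 0 60; 0 -16 -42 0 0 0 60' 60; python3 st.py 0.504 -0.357 0.23
```

```text
clock: 1.5
position: [0.4263, -0.4098, 0.2516]
ee_rot: [0.7, 0.099, -0.7, 0.099]
ft_force: [0.0, -0.6, 0.4]
grip_width: 0.699
t 1.5 p [ 0.4263 -0.4098  0.2516] F [ 0.  -0.6  0.4] g 0.699 q [ 0.89  0.26 -0.25  1.51  0.07  1.37 -0.65]
axes x [ 0.    -0.001 -1.   ] y [ 0.278 -0.961  0.001] z [-0.961 -0.278 -0.   ]
shift mm [ 21.6 -29.1 -89.3]
rotvec to down [ 0.    -0.    -0.001]
```

Run:
```python
from h import *
from workcell import cams,manip
o=manip.get_obs(); c=cams.camera('wrist'); T=pose(c,(o['position'],o['ee_rot']))
cv2.imwrite('pics/w1.png',c['color'])
for t in ['tape_winder_knob','tape_winder','tape_winder_flag']:
    for d in cams.outline_of('wrist',t)[:2]:
        v,u=np.nonzero(d['region']);P=dep(c,T,np.c_[u,v]); print(t,d['conf'],d['box'],np.median(P,0),P.max(0))
v,u=np.mgrid[0:400,0:640]; P=dep(c,T,np.c_[u.ravel(),v.ravel()])
r=np.hypot(P[:,0]-.501,P[:,1]+.312); print('hub z',np.percentile(P[r<.012][:,2],[5,50,95]) if (r<.012).any() else None)
K=P[(P[:,2]>.095)&(P[:,2]<.13)&(np.hypot(P[:,0]-.504,P[:,1]+.355)<.05)];print('knob pts',len(K),K.mean(0) if len(K) else '',K.min(0),K.max(0))
```

```text
tape_winder_knob 0.66 [241.9, 82.0, 64.5, 28.4] [ 0.50458244 -0.33879624  0.08380149] [ 0.51788875 -0.29901161  0.12281607]
tape_winder 0.72 [168.8, 8.8, 164.4, 195.0] [ 0.48274309 -0.3064217   0.05867397] [ 0.58150595 -0.21917585  0.12281607]
tape_winder_flag 0.69 [199.2, 163.3, 15.2, 14.3] [ 0.4037609  -0.27750741  0.07747819] [ 0.41144817 -0.26119765  0.07938998]
hub z [0.07129837 0.0825728  0.08407786]
knob pts 490 [ 0.50701644 -0.35798258  0.11887489] [ 0.49572055 -0.36902132  0.11013963] [ 0.51818692 -0.3461421   0.12281607]
```

View pics/w1.png

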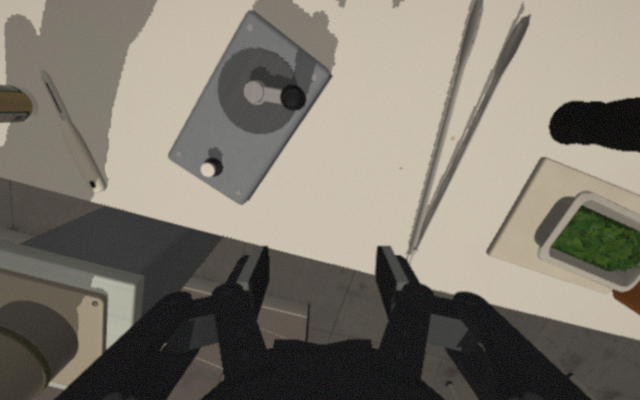

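The wrist view shows the knob at (292,97), the hub at (255,92) and the raised flag at (209,167), which measures 77.5 mm high, so this is the right winder. Next I refine the crank axis.

```bash
python3 - <<'E'
from h import *
from workcell import cams,manip
o=manip.get_obs(); c=cams.camera('wrist'); T=pose(c,(o['position'],o['ee_rot']))
v,u=np.mgrid[0:400,0:640]; P=dep(c,T,np.c_[u.ravel(),v.ravel()])
near=np.hypot(P[:,0]-.471,P[:,1]+.301)<.13
B=P[near&(P[:,2]>.054)&(P[:,2]<.063)]
(cx,cy),s,a=cv2.minAreaRect((B[:,:2]*1000).astype(np.float32)); print(cx,cy,s,a)
h=P[near&(P[:,2]>.076)&(P[:,2]<.09)&(np.hypot(P[:,0]-.501,P[:,1]+.312)<.02)]
print('hub',h.mean(0),h.min(0),h.max(0))
F=P[near&(P[:,2]>.074)&(P[:,2]<.081)&(np.hypot(P[:,0]-.402,P[:,1]+.276)<.02)]
print('flag',(F.min(0)+F.max(0))/2,F.max(0)-F.min(0))
print('hub px cand', atz(c,T,[(255,92)],.083), 'knob px',atz(c,T,[(292.5,96.5)],.119))
E
python3 st.py 0.507 -0.3575 0.15
```

```text
472.13134765625 -302.36968994140625 (109.98867797851562, 197.79515075683594) 70.36636352539062
hub [ 0.50211032 -0.31656665  0.08206646] [ 0.49107128 -0.33195794  0.07793766] [ 0.51233581 -0.30203171  0.08561466]
flag [ 0.40355477 -0.27720867  0.07703391] [0.01608549 0.01633809 0.00429021]
hub px cand [[ 0.5010735  -0.31501639  0.083     ]] knob px [[ 0.50698542 -0.35822044  0.119     ]]
t 1.75 p [ 0.4247 -0.4114  0.2513] F [ 0.  -0.3 -0.2] g 0.702 q [ 0.9   0.26 -0.25  1.52  0.07  1.37 -0.65]
axes x [-0. -0. -1.] y [ 0.278 -0.961  0.   ] z [-0.961 -0.278  0.   ]
shift mm [101.2 -28.9 -94.1]
rotvec to down [-0.  0. -0.]
```

```bash
python3 -m handwheel '20 -10 -32 0 0 0 50; 30 -10 -32 0 0 0 50; 31 -9 -30 0 0 0 50; 0 0 0 0 0 0 50;0 0 0 0 0 0 50' 60; python3 st.py 0.507 -0.358 0.088
```

```text
clock: 2.25
position: [0.5063, -0.3578, 0.1695]
ee_rot: [-0.7, -0.099, 0.701, -0.099]
ft_force: [0.1, -0.8, -0.1]
grip_width: 0.587
t 2.25 p [ 0.5063 -0.3578  0.1695] F [ 0.1 -0.8 -0.1] g 0.587 q [ 0.77  0.38 -0.29  1.54  0.11  1.24 -0.83]
axes x [-0.002  0.    -1.   ] y [ 0.277 -0.961 -0.001] z [-0.961 -0.277  0.002]
shift mm [81.5  0.5 -0.7]
rotvec to down [0.    0.002 0.001]
```

```bash
python3 -m handwheel '40 0 0 0 0 0 50; 30 0 0 0 0 0 50; 0 0 0 0 0 0 50;0 0 0 0 0 0 50' 60; python3 st.py 0.507 -0.358 0.088
python3 - <<'E'
from workcell import cams
import cv2
c=cams.camera('wrist'); cv2.imwrite('pics/w2.png',c['color'])
E
```

```text
clock: 2.65
position: [0.5067, -0.3588, 0.1018]
ee_rot: [0.7, 0.098, -0.7, 0.099]
ft_force: [-0.9, 0.1, 0.9]
grip_width: 0.584
t 2.65 p [ 0.5067 -0.3588  0.1018] F [-0.9  0.1  0.9] g 0.584 q [ 0.77  0.44 -0.28  1.61  0.13  1.11 -0.84]
axes x [ 0.001 -0.001 -1.   ] y [ 0.276 -0.961  0.001] z [-0.961 -0.276 -0.   ]
shift mm [13.8 -0.7 -0.5]
rotvec to down [ 0.    -0.    -0.001]
```

View pics/w2.png

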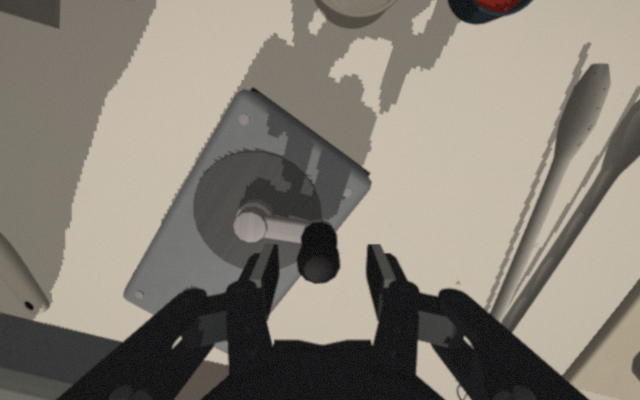

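The knob (320,260) is centred between the pads at (268,262) and (374,262). I go down and close.

```bash
python3 -m handwheel '12 0 0 0 0 0 50; 0 0 0 0 0 0 50; 0 0 0 0 0 0 10;0 0 0 0 0 0 10;0 0 0 0 0 0 10;0 0 0 0 0 0 10;0 0 0 0 0 0 10' 70; python3 st.py 0.507 -0.358 0.088
```

```text
clock: 3.4
position: [0.5076, -0.3566, 0.089]
ee_rot: [0.7, 0.1, -0.7, 0.099]
ft_force: [-3.2, 4.0, 5.3]
grip_width: 0.241
t 3.4 p [ 0.5076 -0.3566  0.089 ] F [-3.2  4.   5.3] g 0.241 q [ 0.76  0.45 -0.28  1.62  0.14  1.09 -0.85]
axes x [ 0.  0. -1.] y [ 0.278 -0.96  -0.   ] z [-0.96  -0.278 -0.   ]
shift mm [1.  1.2 0.9]
rotvec to down [-0. -0.  0.]
```

```bash
cat > arc.py <<'E'
from h import *
from workcell import manip
import sys
A=np.array([.5023,-.3127]); r=.045; box=np.radians(-19.7)
o=manip.get_obs(); M=R.from_quat(o['ee_rot']); p=o['position']
d=p[:2]-A; th=np.arctan2(d[1],d[0]); q=(box-th)%(2*np.pi)
print('t',round(o['clock'],2),'q',round(q,3),'r',round(np.hypot(*d)*1000,1),'z',round(p[2],4),'F',np.round(o['ft_force'],1),'Frad/tan(cw)',np.round([o['ft_force'][:2]@d/np.hypot(*d),o['ft_force'][:2]@np.array([d[1],-d[0]])/np.hypot(*d)],1),'g',round(o['grip_width'],3))
if len(sys.argv)>1:
    q0=float(sys.argv[1]);st=float(sys.argv[2]);n=int(sys.argv[3])
    f=lambda q:A+r*np.array([np.cos(box-q),np.sin(box-q)])
    for i in range(n):
        s=f(q0+st*(i+1))-f(q0+st*i)
        print(np.round(1000*M.inv().apply([s[0],s[1],0]),1)[1:],end=' ; ')
    print()
E
python3 arc.py 1.12 .15 8
```

```text
t 3.4 q 1.108 r 44.2 z 0.089 F [-3.2  4.   5.3] Frad/tan(cw) [-4.4  2.7] g 0.241
[-1.7  6.5] ; [-2.6  6.2] ; [-3.5  5.7] ; [-4.3  5.2] ; [-5.1  4.4] ; [-5.7  3.6] ; [-6.2  2.8] ; [-6.5  1.8] ;
```

```bash
python3 -m handwheel '0 -1.7 6.5 0 0 0 10; 0 -2.6 6.2 0 0 0 10; 0 -3.5 5.7 0 0 0 10; 0 -4.3 5.2 0 0 0 10'; python3 arc.py 1.72 .15 8
```

```text
clock: 3.8
position: [0.4817, -0.3519, 0.089]
ee_rot: [0.701, 0.099, -0.699, 0.1]
ft_force: [4.0, 1.0, 4.6]
grip_width: 0.245
t 3.8 q 1.711 r 44.3 z 0.089 F [4.  1.  4.6] Frad/tan(cw) [-2.8 -3.1] g 0.245
[-5.1  4.5] ; [-5.7  3.6] ; [-6.2  2.8] ; [-6.5  1.8] ; [-6.7  0.8] ; [-6.7 -0.2] ; [-6.6 -1.2] ; [-6.4 -2.2] ;
```

Tracking well with low forces; continuing.

```bash
python3 -m handwheel '0 -5.1 4.5 0 0 0 10; 0 -5.7 3.6 0 0 0 10; 0 -6.2 2.8 0 0 0 10; 0 -6.5 1.8 0 0 0 10; 0 -6.7 0.8 0 0 0 10; 0 -6.7 -0.2 0 0 0 10; 0 -6.6 -1.2 0 0 0 10; 0 -6.4 -2.2 0 0 0 10'; python3 arc.py 2.92 .15 8
```

```text
clock: 4.6
position: [0.4573, -0.3079, 0.0889]
ee_rot: [-0.7, -0.098, 0.7, -0.1]
ft_force: [2.4, -6.3, 5.0]
grip_width: 0.242
t 4.6 q 2.904 r 45.3 z 0.0889 F [ 2.4 -6.3  5. ] Frad/tan(cw) [-3. -6.] g 0.242
[-6.  -3.1] ; [-5.5 -4. ] ; [-4.8 -4.7] ; [-4.  -5.4] ; [-3.2 -5.9] ; [-2.3 -6.4] ; [-1.3 -6.6] ; [-0.3 -6.7] ;
```

```bash
python3 -m handwheel '0 -6 -3.1 0 0 0 10; 0 -5.5 -4 0 0 0 10; 0 -4.8 -4.7 0 0 0 10; 0 -4 -5.4 0 0 0 10; 0 -3.2 -5.9 0 0 0 10; 0 -2.3 -6.4 0 0 0 10; 0 -1.3 -6.6 0 0 0 10; 0 -0.3 -6.7 0 0 0 10'; python3 arc.py 4.12 .15 8
```

```text
clock: 5.4
position: [0.4904, -0.2683, 0.0889]
ee_rot: [-0.699, -0.099, 0.701, -0.099]
ft_force: [-7.6, 1.0, 15.2]
grip_width: 0.243
t 5.4 q 4.106 r 45.9 z 0.0889 F [-7.6  1.  15.2] Frad/tan(cw) [ 2.9 -7. ] g 0.243
[ 0.7 -6.7] ; [ 1.7 -6.5] ; [ 2.7 -6.2] ; [ 3.6 -5.7] ; [ 4.4 -5.1] ; [ 5.1 -4.4] ; [ 5.7 -3.6] ; [ 6.2 -2.7] ;
```

```bash
python3 -m handwheel '0 0.7 -6.7 0 0 0 10; 0 1.7 -6.5 0 0 0 10; 0 2.7 -6.2 0 0 0 10; 0 3.6 -5.7 0 0 0 10; 0 4.4 -5.1 0 0 0 10'; python3 arc.py 4.87 .08 8
```

```text
clock: 5.9
position: [0.5235, -0.272, 0.0889]
ee_rot: [-0.7, -0.1, 0.701, -0.099]
ft_force: [-2.3, 3.8, 14.4]
grip_width: 0.238
t 5.9 q 4.85 r 45.9 z 0.0889 F [-2.3  3.8 14.4] Frad/tan(cw) [ 2.3 -3.8] g 0.238
[ 2.6 -2.4] ; [ 2.8 -2.2] ; [ 3. -2.] ; [ 3.1 -1.7] ; [ 3.3 -1.5] ; [ 3.4 -1.2] ; [ 3.5 -1. ] ; [ 3.5 -0.7] ;
```

```bash
python3 -m handwheel '0 2.6 -2.4 0 0 0 10; 0 2.8 -2.2 0 0 0 10; 0 0 0 0 0 0 10'; python3 arc.py;  python3 -m handwheel '0 3 -2 0 0 0 10; 0 0 0 0 0 0 10'; python3 arc.py; python3 -m handwheel '0 3.1 -1.7 0 0 0 10; 0 0 0 0 0 0 10'; python3 arc.py
cat > fl.py <<'E'
from h import *
from workcell import cams,manip
import sys
o=manip.get_obs(); W=[]
for n in ['top','scene','wrist']:
    o=manip.get_obs(); c=cams.camera(n); T=pose(c,(o['position'],o['ee_rot']))
    cv2.imwrite(f'pics/{n}{sys.argv[1]}.png',c['color'])
    v,u=np.mgrid[0:400,0:640]; P=dep(c,T,np.c_[u.ravel(),v.ravel()])
    F=P[(np.hypot(P[:,0]-.4035,P[:,1]+.277)<.007)]
    if len(F): print(n,'flag z',len(F),np.percentile(F[:,2],[10,50,90]))
E
python3 fl.py 3
```

```text
clock: 6.2
position: [0.5308, -0.2768, 0.0892]
ee_rot: [0.701, 0.099, -0.699, 0.1]
ft_force: [7.8, -2.5, 4.2]
grip_width: 0.247
t 6.2 q 5.041 r 45.8 z 0.0892 F [ 7.8 -2.5  4.2] Frad/tan(cw) [2.9 7.7] g 0.247
clock: 6.4
position: [0.5334, -0.2792, 0.0891]
ee_rot: [0.701, 0.099, -0.7, 0.1]
ft_force: [4.9, -1.8, 5.0]
grip_width: 0.241
t 6.4 q 5.118 r 45.7 z 0.0891 F [ 4.9 -1.8  5. ] Frad/tan(cw) [2.  4.9] g 0.241
clock: 6.6
position: [0.5355, -0.2814, 0.089]
ee_rot: [0.7, 0.099, -0.7, 0.099]
ft_force: [1.7, 0.6, 9.1]
grip_width: 0.243
t 6.6 q 5.184 r 45.6 z 0.089 F [1.7 0.6 9.1] Frad/tan(cw) [1.7 0.7] g 0.243
top flag z 24 [0.52605717 0.53391653 0.53816086]
```

Run:
```python
import cv2,numpy as np
s=cv2.imread('pics/scene3.png');w=cv2.imread('pics/wrist3.png')
cv2.imwrite('pics/z3.png',np.hstack([cv2.resize(s[170:270,180:280],(400,400),interpolation=cv2.INTER_CUBIC),cv2.resize(w,(400,250))[:,:].copy() if 0 else cv2.copyMakeBorder(cv2.resize(w,(400,250)),0,150,0,0,cv2.BORDER_CONSTANT)]))
```

```text
(no output)
```

View pics/z3.png

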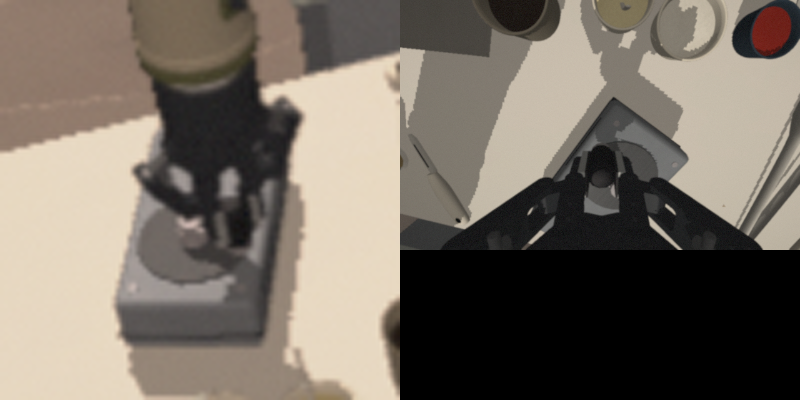

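The flag is hidden behind the gripper. I move a little further and watch the drag.

```bash
for k in 1; do python3 -m handwheel '0 3.3 -1.5 0 0 0 10'; python3 arc.py; python3 -m handwheel '0 3.4 -1.2 0 0 0 10';python3 arc.py;  python3 -m handwheel '0 0 0 0 0 0 10; 0 0 0 0 0 0 10; 0 0 0 0 0 0 10'; python3 arc.py; done
```

```text
clock: 6.85
position: [0.5375, -0.2837, 0.0891]
ee_rot: [0.7, 0.099, -0.7, 0.1]
ft_force: [1.7, 2.1, 9.0]
grip_width: 0.243
t 6.85 q 5.251 r 45.6 z 0.0891 F [1.7 2.1 9. ] Frad/tan(cw) [ 2.7 -0.6] g 0.243
clock: 6.95
position: [0.5398, -0.2868, 0.0891]
ee_rot: [0.7, 0.099, -0.7, 0.1]
ft_force: [0.6, 1.5, 9.8]
grip_width: 0.246
t 6.95 q 5.335 r 45.6 z 0.0891 F [0.6 1.5 9.8] Frad/tan(cw) [ 1.4 -0.9] g 0.246
clock: 7.25
position: [0.5399, -0.287, 0.0891]
ee_rot: [0.7, 0.099, -0.7, 0.1]
ft_force: [2.0, 0.3, 9.1]
grip_width: 0.241
t 7.25 q 5.34 r 45.5 z 0.0891 F [2.  0.3 9.1] Frad/tan(cw) [1.8 0.9] g 0.241
```

Drag is gone (under 1 N). I release, go straight up, and check the flag.

```bash
python3 -m handwheel '0 0 0 0 0 0 50; 0 0 0 0 0 0 50; 0 0 0 0 0 0 50; 0 0 0 0 0 0 50; -10 0 0 0 0 0 50; -25 0 0 0 0 0 50; -40 0 0 0 0 0 50; -40 0 0 0 0 0 50'; python3 -m handwheel '0 0 45 0 0 0 50; 0 0 45 0 0 0 50; 0 0 30 0 0 0 50; 0 0 0 0 0 0 50; 0 0 0 0 0 0 50'; python3 fl.py 4;  python3 - <<'E'
from h import *
from workcell import cams,manip
o=manip.get_obs(); c=cams.camera('wrist'); T=pose(c,(o['position'],o['ee_rot'])); v,u=np.mgrid[0:400,0:640]; P=dep(c,T,np.c_[u.ravel(),v.ravel()])
K=P[(P[:,2]>.1)&(P[:,2]<.13)&(np.hypot(P[:,0]-.5023,P[:,1]+.3127)<.07)]; 
if len(K):
    k=(K.min(0)+K.max(0))/2; d=k[:2]-[.5023,-.3127]; print('knob',k,'q',(np.radians(-19.7)-np.arctan2(d[1],d[0]))%6.2832)
E
python3 st.py
```

```text
clock: 8.05
position: [0.5392, -0.287, 0.205]
ee_rot: [-0.7, -0.099, 0.7, -0.099]
ft_force: [-0.0, -0.7, -0.3]
grip_width: 0.584
clock: 8.55
position: [0.4242, -0.3209, 0.2043]
ee_rot: [0.7, 0.099, -0.7, 0.099]
ft_force: [0.5, 0.1, -0.1]
grip_width: 0.581
top flag z 86 [0.06552546 0.59948778 0.60555832]
scene flag z 28 [0.05940623 0.26354866 0.27425736]
wrist flag z 1879 [0.26143056 0.26891327 0.28235942]
knob [ 0.53933974 -0.28799676  0.11203959] q 5.351179151098725
t 8.75 p [ 0.4254 -0.3198  0.2034] F [ 0.3 -0.5 -0.4] g 0.587 q [ 0.83  0.16 -0.3   1.73  0.05  1.25 -0.77]
axes x [ 0.  0. -1.] y [ 0.28 -0.96 -0.  ] z [-0.96 -0.28 -0.  ]
rotvec to down [-0. -0.  0.]
```

View pics/wrist4.png

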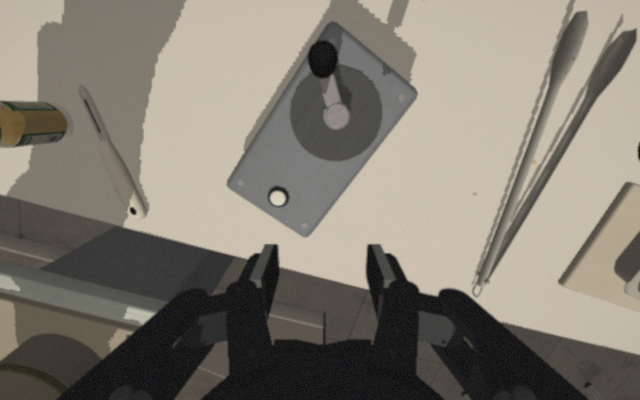

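View pics/top4.png

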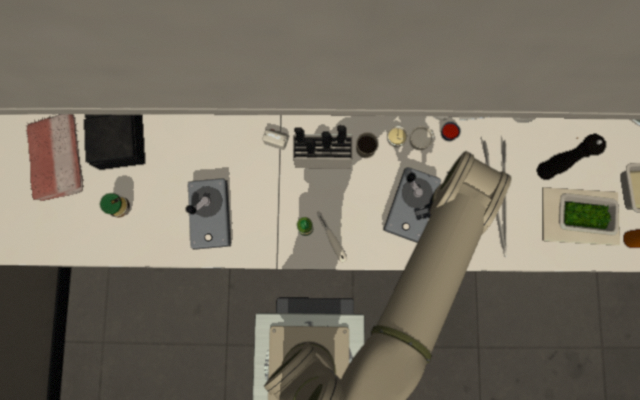

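The wrist picture shows the cap at (278,197) flush, with no stem or shadow. In the top picture the left winder is unchanged. Next I check the cap height, then hand in.

Run:
```python
from h import *
from workcell import cams,manip,hand_in
o=manip.get_obs(); c=cams.camera('wrist'); T=pose(c,(o['position'],o['ee_rot']))
P=dep(c,T,[(u,v) for u in range(274,283) for v in range(193,202)]); m=np.median(P,0); print(m)
if m[2]<.069: print(hand_in()); print(manip.get_obs()['clock'])
```

```text
[ 0.40485512 -0.27742635  0.06492035]
the job is handed in; nothing more can be done
None
the job is handed in; nothing more can be done
```

I cranked the right-hand rewinder, the one with the raised flag pin, clockwise until its drag disappeared and the flag fell. I then released the knob, backed the gripper off and handed the job in at about 9 s of the 45 s allowed.

- **Starting point:** the crank was at about 1.1 rad. The flag cap measured 77 mm above the counter.
- **Cranking:** the tangential drag was about 4–7 N for most of the turn. It disappeared between about 4.9 and 5.1 rad, and I stopped at 5.34 rad.
- **Crank position:** after release, the wrist camera put the crank at 5.35 rad, inside the 4.95–5.95 window.
- **Flag:** the cap measured 65 mm above the counter (64 expected when fallen), so the pin is down.
- **Contact:** the gripper is clear of everything, with only sensor noise on the wrist force.
- **Other rewinder:** its crank looks unchanged in the top picture, and I did not go near it.
- **Failed check:** my first automatic flag-height readings were wrong because the arm and gripper got into the camera views. I replaced them with a direct reading at the cap's pixels in the wrist camera.

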